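# Release and slide off the cover of a filter box

### The job

Open the white filter box so that its filter can be inspected: press the orange snap tab all the way down with a fingertip, then push the released blue cover gently off its seat, along its rails the way its white arrow points, until the filter is fully uncovered and the cover is parked at or nearly at the end stop. Touch and push only: do not pinch, lift or carry the cover, and leave the bottles, the test tubes and the racks where they stand.

Things in the scene. Friction and masses are not known exactly. Their poses are not given: they have to be found in the camera images.
- filter_box: White box fixed to the bench on a metal plinth that raises it 0 to 26 mm, 224 (x) x 107 (y) x 48 mm high; origin at the centre of its underside. The cover slides off along its own +x, in a channel 89 mm wide between side walls (top z = 48 mm), on two grey runners (top z = 40 mm) with a trench 62 mm wide between them (floor z = 20 mm). Back wall ends at x = -101.5 mm. A hose barb juts 22 mm from the -x end.
- filter (a point): Centre of the top of the round white filter, 58 mm across, in the trench under the cover: x = -58 mm, z = 31 mm of the box.
- end_stop (a point): Middle of the top edge of the end stop's inner face, which the cover's front edge meets: x = 102.5 mm, z = 48 mm of the box. The stop wall is 9.5 mm thick.
- cover: Loose blue plate 90 (x) x 86 (y) x 8 mm with a rib on top and a white arrow towards +x, 0.1 to 0.2 kg; origin at the centre of its underside. Starts on its seat at x = -55, y = 0, z = 40 mm of the box, axes parallel to it; the tab blocks it towards +x. Released, it slides 112 mm to the stop (origin then at x = 57 mm) with 1 to 2 N. Only its weight holds it down; 1.5 mm play at each side.
- rib (a point): Where to push: middle of the -x face of the blue push rib, 16.5 mm above the cover's underside, at x = -35 mm of the cover. The rib is 10 mm thick (x), 60 mm wide (y), and stands 17.5 mm above the plate; 10 mm of plate lie behind it.
- tab_top (a point): Centre of the top face of the orange snap tab, 34 (x) x 30 (y) mm, at x = 9.5 mm, y = 0 of the box, 1.5 mm before the cover's front edge. Its height in the box is z = 50 mm when out (2 mm above the cover's plate) and 37 mm when fully in (3 mm below the cover's underside). The trench leaves 16 mm free at each side of the tab.
- tab (a joint): Travel of the snap tab, m: 0 to 0.002 at the start (out), 0.013 fully pressed in (downward). It slides down with about 2.5 N and stays where it is pressed, with no spring back. The cover can pass over it only beyond 0.010.
- peg_rack: Bystander, not to be moved: white rack full of capped micro-tubes, 68 x 150 x 91 mm, at the back of the bench; origin at the centre of its underside, z up.
- tube_stand: Bystander, not to be moved: small white tube stand, 34 x 72 x 62 mm, holding the two test tubes; origin at the centre of its underside, z up.
- test_tube1: Bystander, not to be moved: glass test tube, 16 mm across, 128 mm long, upright in the small stand; origin at the centre of its underside, z up.
- test_tube3: Bystander, not to be moved: glass test tube, 16 mm across, 128 mm long, upright in the small stand; origin at the centre of its underside, z up.
- bottle_b: Bystander, not to be moved: reagent bottle, white screw cap, 68 mm across, 154 mm high; origin at the centre of its underside, z up.
- bottle_c: Bystander, not to be moved: reagent bottle, white screw cap, 68 mm across, 154 mm high; origin at the centre of its underside, z up.
- bottle_e: Bystander, not to be moved: reagent bottle, white screw cap, 68 mm across, 154 mm high; origin at the centre of its underside, z up.
Mind the look-alikes: they are no part of the job. What is shaped like the cover but green or pink is not meant.

How it is judged:
On the way, in this order (a step that is already met when the one before it is completed fails the run):
1. the snap tab is pressed in past the cover's underside while the cover is still on its seat (value of joint tab above 0.0105 m and x of cover in the frame of filter_box below -0.045 m), for 0.1 s.
2. the cover is pushed half-way along its rails, lying flat (x of cover in the frame of filter_box above 0 m and angle between cover's own z axis and vertical below 0.1 rad).
At the end, for the whole second after the job is handed in: The cover lies flat and at rest on the runners within 19 mm of the end stop (origin at x = 38 to 57 mm of the box), clear of the filter, and the tab is still pressed in (beyond 10 mm) (x of cover in the frame of filter_box between 0.038 and 0.062 m and y of cover in the frame of filter_box between -0.006 and 0.006 m and z of cover in the frame of filter_box between 0.036 and 0.044 m and angle between cover's own z axis and vertical below 0.05 rad and linear speed of cover below 0.01 m/s and value of joint tab above 0.01 m); the robot touches nothing.
It fails at once if the cover is lifted by more than 10 mm off its runners (z of cover in the frame of filter_box above 0.05 m).
It fails at once if the cover is tipped up (angle between cover's own z axis and vertical above 0.25 rad).
It fails at once if the cover is pinched or shoved with more than 30 N (contact force between the fingers and cover above 30 N).
It fails at once if a bottle, test tube or rack is moved by more than 20 mm or tipped (distance of any of peg_rack, tube_stand, test_tube1, test_tube3, bottle_b, bottle_c, bottle_e from where it was at the start of the episode above 0.02 m or angle between any of peg_rack, tube_stand, test_tube1, test_tube3, bottle_b, bottle_c, bottle_e's own z axis and vertical above 0.3 rad).
It also fails if it takes over 42 s, if anything falls off the work surface, if the arm or the gripper's body presses on something with over 40 N, if the wrist force passes 120 N, or if a joint passes its speed limit or range.

### The arm

A 7-joint arm with a two-finger parallel gripper is mounted at the origin on a cart in front of the work surface, level with it; the furniture and walls round the work are solid. World frame = base frame: x ahead of the robot, y to its left, z up, the work surface at z = 0. Lengths are in m, angles in rad, forces in N, time in s.
With the tool pointing down it reaches from about 0.425 to 0.925 m from the base axis. Payload 6.8 kg.
Tool frame: the origin (TCP) lies at the very end of the fingers, on their centre line; the grasp point (between the pads) lies bot.grasp_offset behind it (bot.grasp_offset is the distance from the TCP to the grasp point, in m); z points along the fingers, y is the line along which they close (so a half turn about z gives the same grasp; the last joint's range is limited). The gripper opens to 88 mm and grips with 3 to 60 N. Pads are 20 mm wide; open, the fingers measure 115 mm over their backs; the gripper's body (75 mm by 178 mm) begins 61 mm behind the grasp point.
Start: joints at [1.187, 0.477, 0.022, 1.555, -0.011, 1.109, -0.083], TCP at [0.184, -0.65, 0.186] pointing down, gripper open.
Joint ranges: [-2.96, 2.96], [-0.34, 2.1], [-1.41, 1.46], [0.24, 2.44], [-1.37, 4.51], [0.17, 1.92], [-2.96, 2.96]. Speed limits (rad/s): [2.39, 2.39, 3.14, 3.14, 3.14, 3.14, 3.14].

### API

Orientations are given as a rotation vector (axis times angle).
In Python, from rig import bot gives the robot as it stands.
- The arm moves only by the shell command python3 -m jog 'ROWS' [FORCE]. ROWS is JSON, a list of rows, each a list of 7 numbers: the shift along the tool's x, y, z in m, then the turn, a rotation vector about the tool's x, y, z in rad, then the opening, from 0 (shut) to 1 (fully open). In form: [[x, y, z, wx, wy, wz, hand], ...]. A call has 1 to 20 rows; each row is the pose to reach, as a shift and turn from the pose commanded when the call began, along the tool's axes at that moment; what a row does not reach only later rows make up. A row lasts 1/8 s, in which the tool goes at most 62.5 mm and 10.7 degrees, less where a joint would pass 70% of its speed; a pose out of reach is approached as far as the arm can. A call with a gripper value outside its range is refused whole. The fingers move at their own pace and stop on an object; FORCE is the grip in N (left out, the last holds). Time passes only in rows, so rows that repeat a pose let the fingers close. It gives the time, the measured TCP pose, the force, the opening and the grip force at its end, in the units of the state.
- bot.get_state(): the state, without advancing time (a new reading comes with each control period).
- bot.read_camera(name): name is "side" or "top" or "wrist"; returns the picture (480x640x3 uint8, blue, green, red); there is no depth.
- bot.camera_info(name): a dict with "camera_matrix" (3x3 intrinsics, pixels), "world_from_camera" (4x4, takes a point from camera to world coordinates). Camera axes: x right, y up, looking along -z (the intrinsics and any distortion apply to the point x, -y, -z); pixel columns grow to the right and rows downward; lengths in m; the calibration is good to about 2 mm. A picture is of the moment at which its call begins: read the wrist's pose just before it. camera_info takes no time and is no camera call; for the wrist camera it gives the pose at the moment of the call.
- bot.hand_in(): hands the job in; it is judged then, once.
The state is a dict: "time": time; "joint_positions": joint angles; "joint_velocities": joint speeds; "effort": joint torques, N m; "position": TCP position; "tcp_rot": TCP orientation; "ft_force": force on the tool from outside, world axes, zero at the start; "moment": the same for the moment, N m; "finger_gap": finger opening in m; "gripper_force": force on a finger pad.
Only numpy, scipy, OpenCV 4.12 (cv2) and the standard library are available. Lean on these libraries where they do the work, as an engineer would, in place of code of your own. Each camera call takes 0.05 s, during which the arm holds its last target. There are 200 camera calls.

## Working session

There is one attempt and no reset: what is moved stays moved. The work goes in short steps, Python scripts to look and compute and a shell command to move; the robot and the scene stay as the last step left them, time stands still between calls to the robot, and variables do not carry over. Pictures are saved under pics/ and viewed, at most 10 in all, crops included, and the job is handed in when it is done.

```bash
mkdir -p pics; python3 - <<'E'
from rig import bot
import cv2,numpy as np
for n in ["side","top"]:
    i=bot.camera_info(n); cv2.imwrite(f"pics/{n}0.png",bot.read_camera(n)); print(n,np.round(i["camera_matrix"],1).tolist(),np.round(i["world_from_camera"],3).tolist(),[k for k in i])
s=bot.get_state(); print(s["position"],s["tcp_rot"],s["finger_gap"],s["time"],bot.grasp_offset)
E
```

```text
side [[608.5, 0.0, 316.0], [0.0, 608.5, 236.2], [0.0, 0.0, 1.0]] [[-0.997, 0.018, -0.078, 0.46], [-0.078, -0.426, 0.901, 1.563], [-0.017, 0.905, 0.426, 0.9], [0.0, 0.0, 0.0, 1.0]] ['camera_matrix', 'world_from_camera']
top [[481.5, 0.0, 312.9], [0.0, 481.5, 237.1], [0.0, 0.0, 1.0]] [[-0.417, 0.808, -0.417, -0.131], [-0.909, -0.365, 0.201, 0.181], [0.01, 0.463, 0.887, 1.648], [0.0, 0.0, 0.0, 1.0]] ['camera_matrix', 'world_from_camera']
[ 0.1836339  -0.64891379  0.18502334] [-3.11018487e+00 -4.31627438e-01  5.09207597e-04] 0.0880578082883483 0.1 0.0187
```

View pics/top0.png

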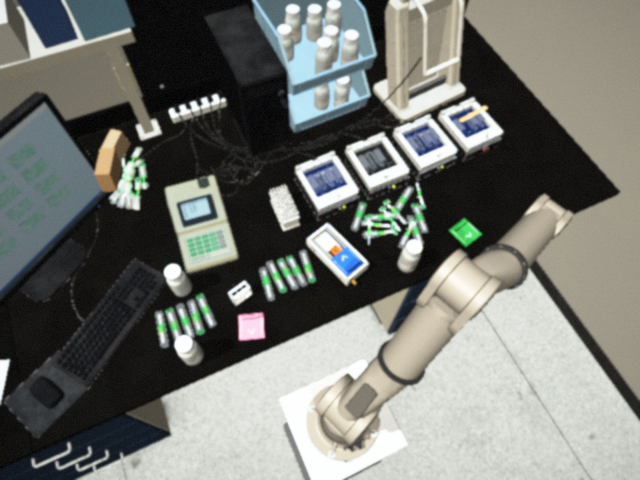

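View pics/side0.png

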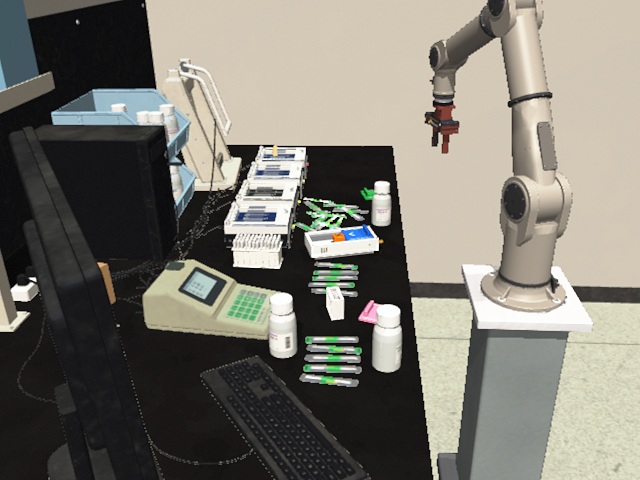

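The filter box is at top (337,253) and side (343,241). Its blue cover and orange tab are at top (346,260) and (334,250). The green plate at (465,232) and the pink one at (251,326) are look-alikes. Next I'll enlarge the box.

```bash
python3 - <<'E'
import cv2,numpy as np
a=cv2.imread("pics/top0.png")[215:290,295:380]; b=cv2.imread("pics/side0.png")[215:265,295:390]
a=cv2.resize(a,None,fx=7,fy=7,interpolation=cv2.INTER_CUBIC)
b=cv2.resize(b,None,fx=8,fy=8,interpolation=cv2.INTER_CUBIC)
cv2.imwrite("pics/ca.png",a);cv2.imwrite("pics/cb.png",b)
E
```

```text
(no output)
```

View pics/ca.png

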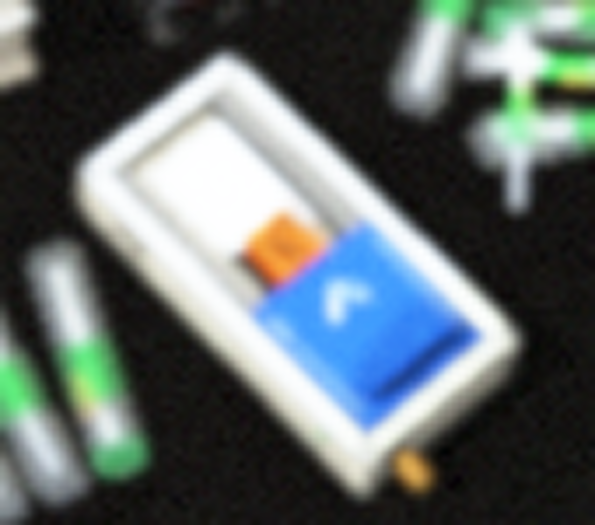

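View pics/cb.png

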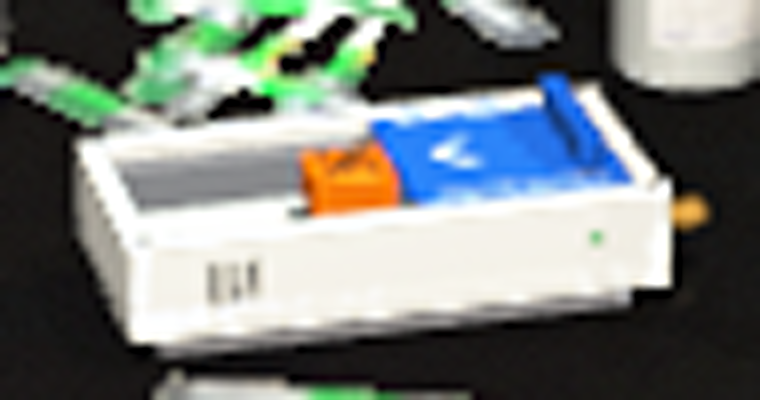

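```bash
cat > h.py <<'E'
import numpy as np,cv2
from rig import bot
def proj(n,P,info=None):
    i=info or bot.camera_info(n);T=np.linalg.inv(i["world_from_camera"])
    p=(T[:3,:3]@np.asarray(P,float).T).T+T[:3,3]; p=p*[1,-1,-1]
    q=p@np.array(i["camera_matrix"]).T
    return q[:,:2]/q[:,2:]
def box2w(v,P):
    x,y,h,a=v;c,s=np.cos(a),np.sin(a);P=np.asarray(P,float)/1000
    return np.c_[x+c*P[:,0]-s*P[:,1],y+s*P[:,0]+c*P[:,1],h+P[:,2]]
E
python3 - <<'E'
from h import *
from scipy.optimize import least_squares
top=[((112,53.5,48),(80,172)),((112,-53.5,48),(228,50)),((-112,-53.5,48),(522,335)),((-10,-43,48),(357,222)),((-10,43,48),(255,312)),((-100,-43,48),(480,335)),((-100,43,48),(368,428)),((9.5,0,50),(290,245))]
side=[((112,53.5,48),(130,245)),((112,-53.5,48),(78,140)),((-112,-53.5,48),(598,85)),((-112,53.5,48),(672,182)),((-112,53.5,0),(672,288)),((112,53.5,0),(135,345)),((-10,-43,48),(370,122)),((-10,43,48),(400,203)),((-100,43,48),(632,183))]
def cv(L,s,o):return np.array([p for p,_ in L]),(np.array([q for _,q in L])+.5)/s-.5+o
tp,tq=cv(top,7,(295,215));sp,sq=cv(side,8,(295,215))
def f(v,k=0):
    return np.r_[(proj("top",box2w(v,tp))-tq).ravel(),(proj("side",box2w(v,sp))-sq).ravel()]
g=lambda v:f(v)
best=min((least_squares(g,[.55,.05,.01,a],loss='soft_l1') for a in(-1,0,1,2,3)),key=lambda r:r.cost)
v=best.x;print(v.round(4),best.cost);print(f(v).reshape(-1,2).round(1).tolist())
print(box2w(v,[(9.5,0,50),(-90,0,56.5),(102.5,0,48)]).round(4))
np.save("v.npy",v)
E
```

```text
[ 0.533  -0.238   0.007   0.2917] 8.962608898740328
[[-0.1, -1.1], [0.1, -0.1], [-0.6, -0.3], [1.6, -1.3], [-1.0, -0.3], [1.0, -0.8], [-0.2, 0.3], [-0.9, -1.6], [0.2, 0.4], [0.1, -0.2], [0.1, -0.2], [0.4, 0.8], [0.0, 0.9], [-0.1, 1.4], [0.1, -0.5], [3.0, 0.2], [0.9, -0.3]]
[[ 0.5421 -0.2352  0.057 ]
 [ 0.4468 -0.2639  0.0635]
 [ 0.6312 -0.2085  0.055 ]]
```

```bash
python3 - <<'E'
from h import *
from scipy.optimize import least_squares
def tri(t,s):return least_squares(lambda p:np.r_[proj("top",[p])[0]-t,proj("side",[p])[0]-s],[.5,-.3,.1]).x
for n,t,s in [("botE",(416,244),(382,186)),("stand",(240,291),(335,297)),("rack",(283,200),(257,242))]:
    p=tri(t,s);v=np.load("v.npy");d=p[:2]-v[:2];c,q=np.cos(v[3]),np.sin(v[3])
    print(n,p.round(3),"in box",round(c*d[0]+q*d[1],3),round(-q*d[0]+c*d[1],3))
from scipy.spatial.transform import Rotation as R
s=bot.get_state();M=R.from_rotvec(s["tcp_rot"]).as_matrix();print(M.round(3).tolist())
g=[*box2w(v,[(12,0,0)])[0][:2],.25];print((M.T@(g-s["position"])).round(4), np.arctan2(M[1,0],M[0,0]))
E
```

```text
botE [ 0.401 -0.479  0.138] in box -0.196 -0.193
stand [0.534 0.143 0.047] in box 0.11 0.364
rack [ 0.796 -0.137  0.075] in box 0.281 0.021
[[0.962, 0.272, -0.001], [0.272, -0.962, 0.002], [-0.0, -0.002, -1.0]]
[ 0.4601 -0.3006 -0.0645] 0.2757959354646631
```

```bash
python3 -m jog '[[0,0,-0.05,0,0,0,0],[0,0,-0.065,0,0,0,0],[0.05,-0.03,-0.065,0,0,0,0],[0.1,-0.065,-0.065,0,0,0,0],[0.15,-0.1,-0.065,0,0,-0.016,0],[0.2,-0.13,-0.065,0,0,-0.016,0],[0.25,-0.163,-0.065,0,0,-0.016,0],[0.3,-0.196,-0.065,0,0,-0.016,0],[0.35,-0.229,-0.065,0,0,-0.016,0],[0.4,-0.26,-0.065,0,0,-0.016,0],[0.44,-0.29,-0.065,0,0,-0.016,0],[0.46,-0.3,-0.065,0,0,-0.016,0],[0.46,-0.3,-0.065,0,0,-0.016,0],[0.46,-0.3,-0.065,0,0,-0.016,0]]'
python3 - <<'E'
from h import *
im=bot.read_camera("wrist");v=np.load("v.npy")
for k,p in enumerate(proj("wrist",box2w(v,[(9.5,0,50),(-10,43,48),(-10,-43,48),(-90,0,56.5),(112,53.5,48),(112,-53.5,48),(102.5,0,48),(-100,43,48)]))):
    cv2.circle(im,tuple(int(round(t)) for t in p),3,(0,0,255),1);print(k,p.round(0))
cv2.imwrite("pics/w1.png",im)
s=bot.get_state();print(s["position"],s["tcp_rot"],s["time"])
E
```

```text
time: 1.85
position: [0.5436, -0.237, 0.2504]
tcp_rot: [3.108, 0.454, -0.002]
ft_force: [0.2, -0.5, 0.8]
finger_gap: 0.0007
gripper_force: 0.0
0 [325. 205.]
1 [285. 222.]
2 [366. 222.]
3 [325. 295.]
4 [270. 101.]
5 [380. 101.]
6 [325. 111.]
7 [287. 300.]
[ 0.54345746 -0.23734328  0.25052032] [ 3.10839948e+00  4.52677337e-01 -1.70524466e-03] 1.9
```

View pics/w1.png

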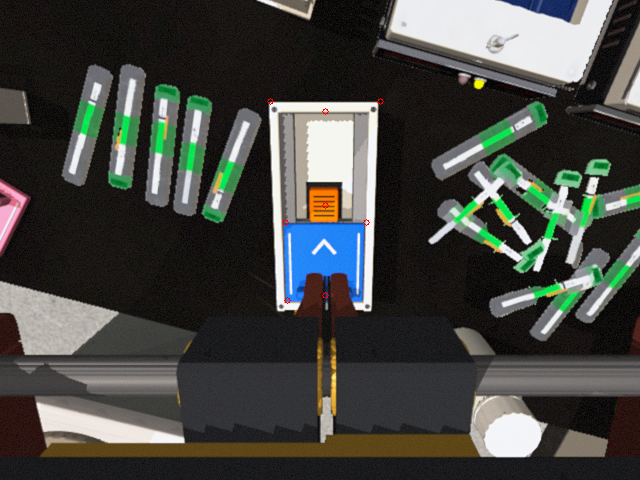

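The wrist picture confirms the fit: the tab is at (324,204), the cover's front edge at row 222 and the far corners at (270,101) and (379,101), all within about 1 px of prediction. Descending onto the tab.

```bash
python3 -m jog '[[0.002,-0.002,0.06,0,0,0,0],[0.002,-0.002,0.12,0,0,0,0],[0.002,-0.002,0.165,0,0,0,0],[0.002,-0.002,0.18,0,0,0,0],[0.002,-0.002,0.18,0,0,0,0],[0.002,-0.002,0.18,0,0,0,0]]'; python3 -m jog '[[0,0,0.005,0,0,0,0],[0,0,0.01,0,0,0,0],[0,0,0.013,0,0,0,0],[0,0,0.016,0,0,0,0],[0,0,0.018,0,0,0,0],[0,0,0.018,0,0,0,0]]'
```

```text
time: 2.65
position: [0.5475, -0.234, 0.073]
tcp_rot: [3.107, 0.455, 0.005]
ft_force: [0.0, -0.4, 0.5]
finger_gap: 0.0003
gripper_force: 0.0
time: 3.4
position: [0.546, -0.233, 0.0526]
tcp_rot: [-3.108, -0.457, 0.001]
ft_force: [0.6, -0.1, 0.1]
finger_gap: 0.0004
gripper_force: 0.0
```

```bash
for i in 1 2 3 4; do python3 -m jog '[[0,0,0.0015,0,0,0,0],[0,0,0.003,0,0,0,0]]' | egrep 'pos|ft'; done
```

```text
position: [0.5461, -0.2331, 0.0499]
ft_force: [0.6, -0.4, 0.9]
position: [0.5461, -0.2331, 0.0468]
ft_force: [-0.5, -0.0, 0.4]
position: [0.5461, -0.2331, 0.0438]
ft_force: [-0.1, -0.2, 1.0]
position: [0.5461, -0.2331, 0.0408]
ft_force: [-0.6, -0.1, 0.6]
```

```bash
python3 - <<'E'
from h import *
im=bot.read_camera("side");w=bot.read_camera("wrist")
a=cv2.resize(im[180:265,295:390],None,fx=6,fy=6,interpolation=cv2.INTER_CUBIC)
b=cv2.resize(w[130:480,250:400],(219,510))
cv2.imwrite("pics/s2.png",np.hstack([a,b]));print(proj("side",[bot.get_state()["position"]]))
E
```

```text
[[337.21340865 239.46519826]]
```

View pics/s2.png

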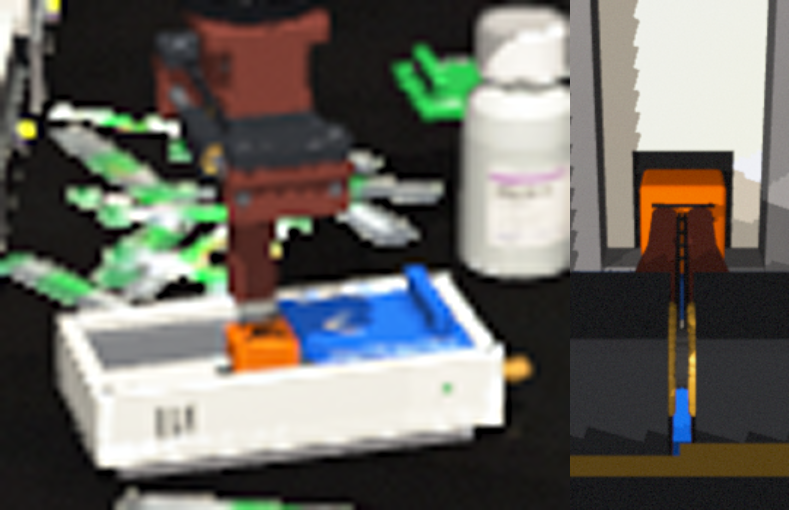

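```bash
python3 - <<'E'
from h import *
print(proj("side",[[.1836,-.649,.185]]), proj("side",box2w(np.load("v.npy"),[(9.5,0,50),(9.5,0,37),(-7.5,-15,50)])))
im=cv2.imread("pics/side0.png")
a=cv2.resize(im[95:165,415:475],None,fx=8,fy=8,interpolation=cv2.INTER_CUBIC)
b=cv2.resize(bot.read_camera("side")[215:257,315:355],None,fx=13,fy=13,interpolation=cv2.INTER_NEAREST)
h=min(len(a),len(b));cv2.imwrite("pics/c3.png",np.hstack([a[:h],b[:h]])[:, :800])
print(a.shape,b.shape)
E
```

```text
[[439.12331531 158.58531488]] [[338.40171069 234.67285351]
 [338.40588051 238.26857271]
 [342.29959893 232.25980258]]
(560, 480, 3) (546, 520, 3)
```

View pics/c3.png

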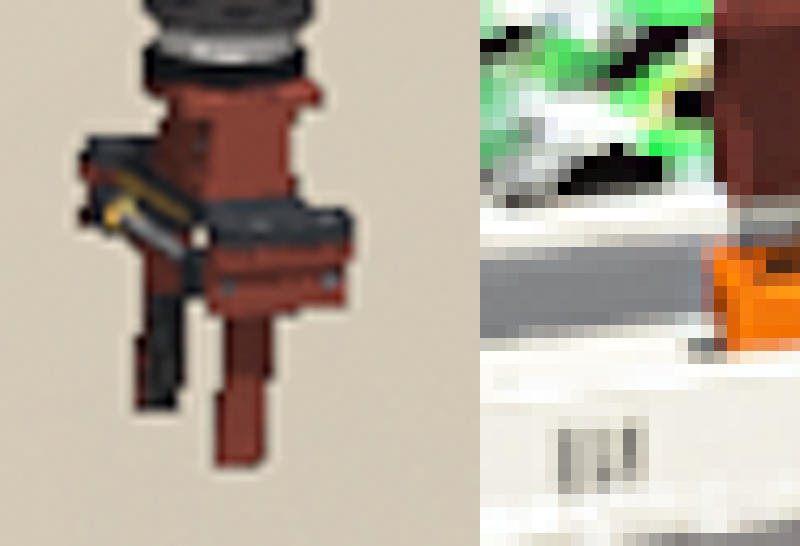

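The fingertips show about 36 mm above the reported TCP in both side pictures: now at (337.5,229.5) against a predicted row of 239.5, and the same in the start picture. That explains the lack of contact. I'll go on down in guarded steps.

```bash
python3 - <<'E'
from h import *
p=bot.get_state()["position"]
print(proj("wrist",[p,p+[0,0,.03],p+[0,0,.036],p+[0,0,.042]]).round(0).tolist())
E
python3 -m jog '[[0,0,0.004,0,0,0,0],[0,0,0.008,0,0,0,0],[0,0,0.012,0,0,0,0],[0,0,0.012,0,0,0,0]]'| egrep 'pos|ft'
for i in 1 2 3 4 ; do python3 -m jog '[[0,0,0.001,0,0,0,0],[0,0,0.002,0,0,0,0]]' | egrep 'pos|ft'; done
```

```text
[[329.0, 268.0], [329.0, 290.0], [329.0, 295.0], [329.0, 301.0]]
position: [0.5457, -0.233, 0.0284]
ft_force: [0.5, -1.0, 0.2]
position: [0.5462, -0.2331, 0.0269]
ft_force: [0.8, 0.4, -0.5]
position: [0.5461, -0.2331, 0.0248]
ft_force: [0.1, 0.5, 0.4]
position: [0.5461, -0.2331, 0.0228]
ft_force: [-0.5, 0.7, -0.1]
position: [0.5461, -0.2331, 0.0208]
ft_force: [-1.4, -0.2, 1.1]
```

```bash
python3 - <<'E'
from h import *
S=bot.get_state();p=S["position"];v=np.load("v.npy");print(p,S["ft_force"])
i=bot.camera_info("wrist");print("cam",np.round(i["world_from_camera"],3).tolist(),np.round(i["camera_matrix"],0).tolist())
def mark(im,n,P,c,s,o):
    for q in proj(n,P):
        q=(q-o+.5)*s; cv2.drawMarker(im,tuple(int(round(t)) for t in q),c,cv2.MARKER_CROSS,8,1)
out=[]
for n,(x0,y0,x1,y1),s in [("side",(300,185,380,260),5),("top",(305,200,375,290),4.44),("wrist",(200,60,440,420),1.0)]:
    im=bot.read_camera(n)[y0:y1,x0:x1];im=cv2.resize(im,None,fx=s,fy=s,interpolation=cv2.INTER_CUBIC)
    mark(im,n,[p],(255,0,255),s,(x0,y0));mark(im,n,box2w(v,[(112,53.5,48),(112,-53.5,48),(-10,43,48),(-10,-43,48),(26.5,15,50),(26.5,-15,50)]),(0,255,255),s,(x0,y0))
    out.append(cv2.copyMakeBorder(im,0,max(0,400-len(im)),0,0,cv2.BORDER_CONSTANT)[:400])
o=np.hstack(out);print(o.shape);cv2.imwrite("pics/m4.png",o[:,:960] if o.shape[1]<=800 else cv2.resize(o,(800,int(400*800/o.shape[1]))))
E
```

```text
[ 0.54609876 -0.2330739   0.02079399] [-1.37845419 -0.23144196  1.0916802 ]
cam [[0.288, 0.923, 0.256, 0.616], [-0.957, 0.278, 0.076, -0.211], [-0.001, -0.267, 0.964, 0.22], [0.0, 0.0, 0.0, 1.0]] [[382.0, 0.0, 326.0], [0.0, 382.0, 237.0], [0.0, 0.0, 1.0]]
(400, 951, 3)
```

View pics/m4.png

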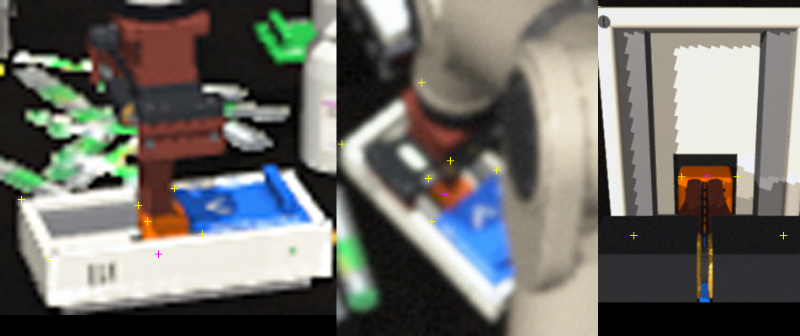

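All three views agree that the fingertip is only now reaching the tab, so the reported z reads about 36 mm low. I'll continue pressing under force guard.

```bash
for i in 1 2 3 4 5 6; do python3 -m jog '[[0,0,0.001,0,0,0,0],[0,0,0.002,0,0,0,0]]' | egrep 'pos|ft'; done
```

```text
position: [0.5462, -0.2332, 0.019]
ft_force: [-0.4, 0.3, 2.3]
position: [0.5461, -0.2331, 0.0169]
ft_force: [-0.7, 0.3, 1.2]
position: [0.5462, -0.2331, 0.0148]
ft_force: [-0.6, 0.5, 2.1]
position: [0.5462, -0.2331, 0.0128]
ft_force: [-0.6, -0.2, 1.6]
position: [0.5462, -0.2331, 0.0108]
ft_force: [-0.8, 0.4, 1.7]
position: [0.5462, -0.2331, 0.0088]
ft_force: [0.4, 0.4, 2.4]
```

Contact began near reported z ≈ 0.020, with about 2 N of sliding. I'll continue to the bottom.

```bash
for i in 1 2 3 4 5; do python3 -m jog '[[0,0,0.0005,0,0,0,0],[0,0,0.001,0,0,0,0]]' | egrep 'pos|ft'; done
```

```text
position: [0.5462, -0.2331, 0.0081]
ft_force: [-1.1, 0.6, 8.6]
position: [0.5462, -0.2332, 0.008]
ft_force: [-4.1, 2.3, 15.1]
position: [0.5463, -0.2332, 0.0079]
ft_force: [-6.2, 2.1, 23.0]
position: [0.5463, -0.2332, 0.0078]
ft_force: [-9.4, 3.7, 31.2]
position: [0.5463, -0.2332, 0.0077]
ft_force: [-12.7, 4.7, 40.4]
```

Bottomed out at reported z = 0.008, which is box z = 37 mm, so box z ≈ reported + 29 mm. I'll lift and go behind the rib.

```bash
python3 -m jog '[[0,0,-0.02,0,0,0,0],[0,0,-0.045,0,0,0,0],[0,0,-0.065,0,0,0,0],[-0.04,0,-0.065,0,0,0,0],[-0.08,0,-0.065,0,0,0,0],[-0.11,0,-0.065,0,0,0,0],[-0.124,0,-0.065,0,0,0,0],[-0.124,0,-0.065,0,0,0,0],[-0.124,0,-0.065,0,0,0,0]]'
python3 - <<'E'
from h import *
S=bot.get_state();p=S["position"];v=np.load("v.npy");d=p[:2]-v[:2];c,q=np.cos(v[3]),np.sin(v[3])
print("tcp in box",c*d[0]+q*d[1],-q*d[0]+c*d[1])
out=[]
for n,(x0,y0,x1,y1),s in [("side",(310,170,390,260),6),("wrist",(240,120,400,460),1.6)]:
    im=bot.read_camera(n)[y0:y1,x0:x1];im=cv2.resize(im,None,fx=s,fy=s,interpolation=cv2.INTER_CUBIC)
    for w in proj(n,[p+[0,0,.036]]): cv2.drawMarker(im,tuple(int(round(t)) for t in (w-(x0,y0)+.5)*s),(255,0,255),0,8,1)
    out.append(im[:540])
cv2.imwrite("pics/m5.png",np.hstack(out))
E
```

```text
time: 10.07
position: [0.4289, -0.2683, 0.069]
tcp_rot: [3.108, 0.459, 0.002]
ft_force: [-0.7, 0.3, -0.4]
finger_gap: -0.0001
gripper_force: 0.0
tcp in box -0.10849085711747437 0.0009193046925584855
```

View pics/m5.png

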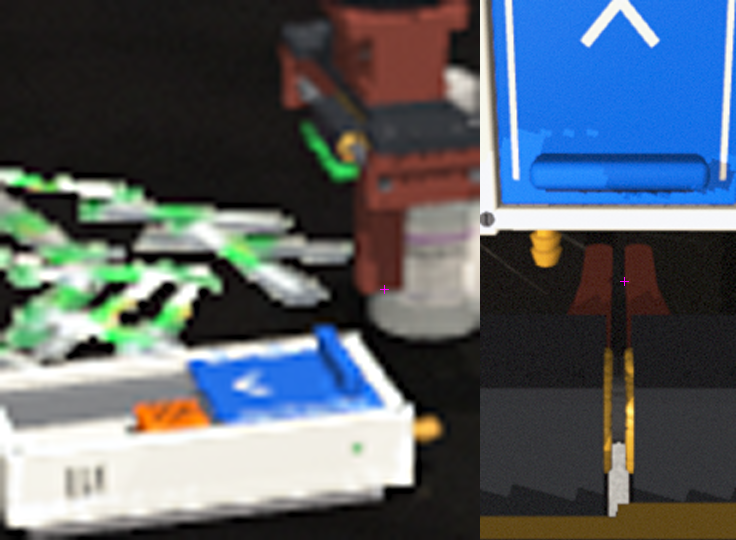

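The tab is now flush and pressed (side crop at (170,412)). The cover is still seated, and the fingers are centred behind the rib, fingers at column 618 against cover centre 617. Descending behind the rib.

```bash
python3 -m jog '[[0,0,0.015,0,0,0,0],[0,0,0.03,0,0,0,0],[0,0,0.038,0,0,0,0],[0,0,0.041,0,0,0,0],[0,0,0.044,0,0,0,0],[0,0,0.044,0,0,0,0],[0,0,0.044,0,0,0,0]]'|egrep 'pos|ft'
for i in 1 2 3; do python3 -m jog '[[0.002,0,0,0,0,0,0],[0.004,0,0,0,0,0,0],[0.004,0,0,0,0,0,0]]'|egrep 'pos|ft';done
```

```text
position: [0.4276, -0.2689, 0.0252]
ft_force: [1.3, 0.3, 0.4]
position: [0.4315, -0.2675, 0.025]
ft_force: [0.3, 0.2, -0.7]
position: [0.4352, -0.2664, 0.0249]
ft_force: [-0.2, -0.4, -0.0]
position: [0.4391, -0.2652, 0.0248]
ft_force: [-0.6, 0.6, -0.6]
```

```bash
for i in 1 2 3 4; do python3 -m jog '[[0.003,0,0,0,0,0,0],[0.006,0,0,0,0,0,0],[0.009,0,0,0,0,0,0],[0.012,0,0,0,0,0,0],[0.015,0,0,0,0,0,0],[0.018,0,0,0,0,0,0]]'|egrep 'time|pos|ft';done
```

```text
time: 12.92
position: [0.4563, -0.2601, 0.0249]
ft_force: [-0.6, -1.1, -0.3]
time: 13.68
position: [0.4735, -0.2549, 0.0249]
ft_force: [-1.0, 0.0, -0.5]
time: 14.42
position: [0.4907, -0.2497, 0.0249]
ft_force: [-1.1, -0.4, -0.1]
time: 15.18
position: [0.5079, -0.2446, 0.0249]
ft_force: [-2.0, -0.4, 0.1]
```

```bash
python3 -m jog '[[0.003,0,0,0,0,0,0],[0.006,0,0,0,0,0,0],[0.009,0,0,0,0,0,0],[0.012,0,0,0,0,0,0],[0.015,0,0,0,0,0,0],[0.018,0,0,0,0,0,0],[0.021,0,0,0,0,0,0],[0.024,0,0,0,0,0,0],[0.027,0,0,0,0,0,0]]'|egrep 'time|pos|ft'
for i in 1 2 3 ; do python3 -m jog '[[0.001,0,0,0,0,0,0],[0.002,0,0,0,0,0,0]]'|egrep 'pos|ft';done
```

```text
time: 16.3
position: [0.5338, -0.2368, 0.0249]
ft_force: [-2.1, -0.6, 0.1]
position: [0.5354, -0.2363, 0.0249]
ft_force: [-2.8, -0.4, 2.4]
position: [0.5375, -0.2357, 0.0249]
ft_force: [-1.2, -1.2, 0.6]
position: [0.5395, -0.2351, 0.0249]
ft_force: [-2.2, -2.4, 1.6]
```

```bash
python3 - <<'E'
from h import *
v=np.load("v.npy");out=[]
for n,(x0,y0,x1,y1),s in [("side",(295,175,385,265),5.5),("wrist",(200,0,440,480),1.03)]:
    im=bot.read_camera(n)[y0:y1,x0:x1];im=cv2.resize(im,None,fx=s,fy=s,interpolation=cv2.INTER_CUBIC)
    out.append(im[:494])
cv2.imwrite("pics/m6.png",np.hstack(out))
E
```

```text
(no output)
```

View pics/m6.png

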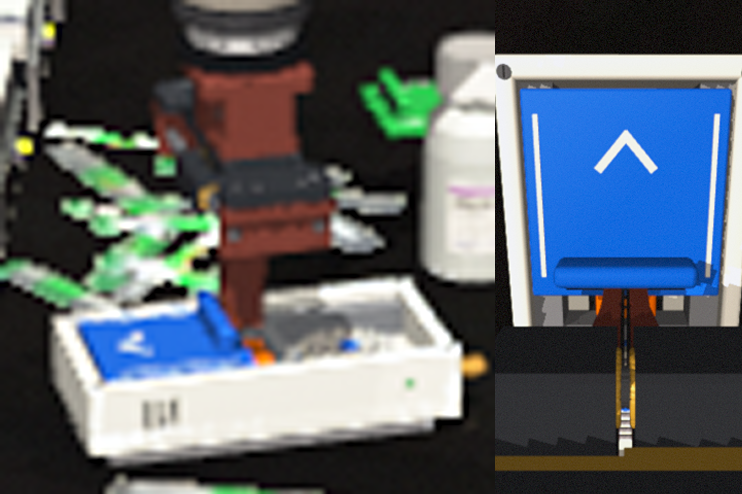

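The cover lies flat and square about 3 mm short of the stop (front edge at crop row 88, wall at 82), and the filter is uncovered. Backing off and lifting.

```bash
python3 -m jog '[[-0.005,0,0,0,0,0,0],[-0.012,0,0,0,0,0,0],[-0.015,0,-0.02,0,0,0,0],[-0.015,0,-0.06,0,0,0,0],[-0.015,0,-0.1,0,0,0,0],[-0.015,0,-0.15,0,0,0,0],[-0.015,0,-0.15,0,0,0,0],[-0.015,0,-0.15,0,0,0,0],[-0.015,0,-0.15,0,0,0,0]]'
python3 -c "
from rig import bot
print(bot.hand_in())"
```

```text
time: 18.27
position: [0.5241, -0.2392, 0.174]
tcp_rot: [-3.107, -0.457, 0.003]
ft_force: [-0.8, -0.1, -0.7]
finger_gap: 0.0003
gripper_force: 0.0
the job is handed in; nothing more can be done
None
```

I handed the job in at 18.3 s: the tab is pressed fully in, the filter is uncovered, and the cover lies flat about 3 mm from the end stop; the hand-in gave no verdict, and I took no picture after lifting the arm clear.

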